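Stop, vent and dip the vacuum pump's oil gauge

TASK

Take the oil reading of the vacuum pump: stop it with the red button and then vent it with the blue one, each pressed fully down and let go (leave the green start button alone). Then take the clean dipstick from its rests by the yellow handle, push it down the pump's slanted guide tube until its collar stops on the mouth, draw it right out again and finish still holding it level with its marked side up and its tip at least 10 cm above the white drip tray. Leave the timer, dropper bottle and black marker where they are.

Things in the scene. Friction and masses are not known exactly. Their poses are not given: they have to be found in the camera images.
- btn_stop (a joint): red stop button, the middle one of three in a row on top of the pump; 0 = up, 0.005 m = fully down; spring return, starts to move at 1.5 N, fully down at 5 N
- btn_stop_top (a point): centre of the top face of the red stop button, 24 mm across; pressed straight down. It stands 5 mm above its own housing ring (40 mm across) and 21 mm above the panel; the buttons stand 50 mm apart
- btn_vent (a joint): blue vent button, on the right (-y of the pump) in the row; same travel and spring
- btn_vent_top (a point): centre of the top face of the blue vent button, 24 mm across; pressed straight down
- btn_start (a joint): green start button, on the left (+y of the pump) in the row; must not be pressed; same travel and spring
- btn_start_top (a point): centre of the top face of the green start button, 24 mm across. The fixed pump measures 235 mm front to back and 210 mm across; behind the buttons a carrying handle stands 168 mm above the worktop, on the right flank a capped intake stub 120 mm
- guide_tube: aluminium dipstick guide tube on the bevelled front of the fixed grey pump. Origin: centre of its mouth, 110 mm above the worktop. z axis points out of the mouth along the bore, 45 degrees up and towards the robot (within 0.3 rad sideways). Mouth 29 mm across outside, 20 mm inside, narrowing within 18 mm to a 12 mm bore, 110 mm deep. It stands 22 mm out of the bevel; space before and above it is free
- gauge_grip (a point): middle of the dipstick's yellow handle: 14 mm thick (y), 18 mm high (z), 90 mm long (from 50 mm behind this point to 40 mm ahead). Dipstick axes: x along the rod to the tip, z the marked side (up at the start), y across the handle's flat sides. At the start it lies level, 60 mm above the worktop, tip away from the robot, loose in two slotted rests on the tray
- gauge_collar (a point): centre of the collar's rod-side face, on the rod's axis, 46 mm ahead of the handle's middle; this face comes to rest on the guide tube's mouth. Same axes as gauge_grip
- gauge_tip (a point): tip of the dipstick, on the axis, 151 mm ahead of the handle's middle and 105 mm beyond the collar face. White strip with black marks on the z side of the last 45 mm. Same axes
- tray: white drip tray, 250 mm (x) x 130 mm (y), rim 15 mm high, fixed; origin at the centre of its underside on the worktop, x along its length, away from the robot. It carries two grey rests, 12 mm wide: one at x = -93 mm under the handle's rear end (30 mm across, 61 mm high), one at x = +50 mm under the rod (23 mm across, 64 mm high); between them lies only the tray floor
- timer: white bench timer lying on the worktop, 60 x 66 x 19 mm, a bystander; origin under its centre
- dropper: white dropper bottle with a blue cap, 27 mm across, 66 mm high, a bystander; origin under its centre
- marker_black: white marker with a black cap, 139 mm long, lying, a bystander; origin under its centre
- gauge: the whole dipstick, 201 mm long, about 60 g: handle, black collar (26 mm across, 6 mm thick), steel rod (8 mm across, 105 mm long, tapered tip). Origin and axes as point gauge_collar
Not all that is in view belongs to the job. What is meant by the gauge is not brown or pink, and is the larger of those in its own colour.

How it is judged:
On the way, in this order (a step that is already met when the one before it is completed fails the run):
1. the red stop button is pressed fully down, alone (value of joint btn_stop above 0.0038 m and value of joint btn_vent below 0.001 m), for 0.1 s.
2. then, the red one let go, the blue vent button is pressed fully down (value of joint btn_vent above 0.0038 m and value of joint btn_stop below 0.001 m), for 0.1 s.
3. the dipstick is in the guide tube with its collar on the mouth (distance between gauge_collar and guide_tube below 0.005 m and angle between the x axis of gauge_grip and the z axis of guide_tube, either way round below 0.1 rad), for 0.2 s.
4. the dipstick is drawn right out of the tube (z of gauge_tip in the frame of guide_tube above 0.01 m), for 0.1 s.
At the end, for the whole second after the job is handed in: The fingers hold the dipstick still, within 0.25 rad of level and marked side up, clear of tray and tube, its tip over the drip tray (within 120 mm of its centre lengthwise, 62 mm across), at least 98 mm above the worktop; red and blue buttons are up again (x of gauge_tip in the frame of tray between -0.12 and 0.12 m and y of gauge_tip in the frame of tray between -0.062 and 0.062 m and height (world z) of gauge_tip above 0.098 m and angle between gauge_grip's own z axis and vertical below 0.25 rad and contact force between the fingers and gauge above 1 N and linear speed of gauge below 0.03 m/s and angular speed of gauge below 0.2 rad/s and contact force between gauge and tray below 0.1 N and contact force between gauge and guide_tube below 0.1 N and value of joint each of btn_stop, btn_vent below 0.001 m); the arm keeps its last pose, push and grip.
It fails at once if the green start button is pressed (value of joint btn_start above 0.002 m).
It fails at once if the timer is pushed more than 30 mm (distance of timer from where it was at the start of the episode above 0.03 m).
It fails at once if the dropper bottle is pushed more than 30 mm (distance of dropper from where it was at the start of the episode above 0.03 m).
It fails at once if the black marker is pushed more than 30 mm (distance of marker_black from where it was at the start of the episode above 0.03 m).
It also fails if it takes over 72 s, if anything falls off the work surface, if the arm or the gripper's body presses on something with over 40 N, if the wrist force passes 120 N, or if a joint passes its speed limit or range.

ROBOT

A 7-joint arm with a two-finger parallel gripper is mounted at the origin on a cart in front of the work surface, level with it; the furniture and walls round the work are solid. World frame = base frame: x ahead of the robot, y to its left, z up, the work surface at z = 0. Lengths are in m, angles in rad, forces in N, time in s.
With the tool pointing down it reaches from about 0.425 to 0.875 m from the base axis. Payload 4.7 kg.
Tool frame: the origin (TCP) lies midway between the tips of the shut fingers; the grasp point (between the pads) lies 19 mm behind it; z points along the fingers, y is the direction in which the jaws open and shut (so a half turn about z gives the same grasp; the last joint's range is limited). The gripper opens to 87 mm and grips with 3 to 60 N. Pads are 19 mm wide; open, the fingers measure 117 mm over their backs; the gripper's body (75 mm by 190 mm) begins 51 mm behind the grasp point.
Start: joints at [1.13, 0.321, -0.07, 1.45, 0.023, 1.371, -0.057], TCP at [0.286, -0.584, 0.223] pointing down, gripper open.
Joint ranges: [-2.86, 2.86], [-0.3, 2.09], [-1.38, 1.24], [0.06, 2.45], [-1.56, 4.7], [0.09, 2.05], [-2.69, 2.69]. Speed limits (rad/s): [2.57, 2.57, 3.14, 3.14, 3.14, 3.14, 3.14].

INTERFACE

Orientations are given as a rotation vector (axis times angle).
In Python, from bench import ctrl, optics gives the robot as it stands. The module is installed in compiled form; this text tells all that it offers.
- The arm moves only by the tool step_arm, never from a script. Its argument "deltas" is a list of rows, each a list of 7 numbers: the turn, a rotation vector about the tool's x, y, z in degrees, then the shift along the tool's x, y, z in mm, then the finger opening in mm, from 0 to 87. A call has exactly 8 rows; each row is the pose to reach, as a shift and turn from the pose commanded when the call began, along the tool's axes at that moment; what a row does not reach only later rows make up. A row lasts 1/8 s, in which the tool goes at most 62.5 mm and 10.7 degrees, less where a joint would pass 70% of its speed; a pose out of reach is approached as far as the arm can. A call with a gripper value outside its range is refused whole. The fingers move at their own pace and stop on an object; "newtons" is the grip in N (left out, the last holds). Time passes only in rows, so rows that repeat a pose let the fingers close, or fill a call up. It gives the time, the measured TCP pose, the force and the opening at its end, in the units of the state.
- ctrl.get_state(): the state, without advancing time (a new reading comes with each control period).
- optics.get_image(name): name is "scene" or "top" or "wrist"; returns the picture (400x640x3 uint8, red, green, blue); there is no depth.
- optics.get_calibration(name): a dict with "K" (3x3 intrinsics, pixels), "R" (3x3) and "t" (3): a world point X has camera coordinates R X + t. Camera axes: x right, y down, z forward; pixel columns grow to the right and rows downward; lengths in m; the calibration is good to about 2 mm. A picture is of the moment at which its call begins: read the wrist's pose just before it. get_calibration takes no time and is no camera call; for the wrist camera it gives the pose at the moment of the call.
- ctrl.close_job(): hands the job in, once; it reports no verdict.
The state is a dict: "time": time; "joint_positions": joint angles; "qd": joint speeds; "joint_torque": joint torques, N m; "position": TCP position; "tool_rot": TCP orientation; "ft_force": force on the tool from outside, world axes, zero at the start; "torque": the same for the moment, N m; "grip_width": opening from 0.0 (shut) to 1.0 (fully open).
Only numpy, scipy, OpenCV 4.12 (cv2) and the standard library are available. Lean on these libraries where they do the work, as an engineer would, in place of code of your own. Each camera call takes 0.05 s, during which the arm holds its last target.

## Working session

There is one attempt and no reset: what is moved stays moved. The work goes in short steps, Python scripts to look and compute and a tool call to move; the robot and the scene stay as the last step left them, time stands still between calls to the robot, and variables do not carry over. Pictures are saved under pics/ and viewed, and the job is handed in when it is done.

Besides the shell and the picture viewer there is one more tool, called after ">>>" in YAML: its name, and indented under it one key for each argument. step_arm: Moves the arm, as the interface text tells. Its arguments: {"type":"object","properties":{"deltas":{"type":"array"},"newtons":{"type":"number"}},"required":["deltas"]}

```bash
mkdir -p pics; ls; cat > h.py <<'E'
import numpy as np, cv2
from bench import ctrl, optics
from scipy.spatial.transform import Rotation as Ro
def snap(n,f):
    c=optics.get_calibration(n); im=optics.get_image(n); cv2.imwrite('pics/'+f+'.png',im[:,:,::-1]); np.savez('pics/'+f,K=c['K'],R=c['R'],t=c['t']); return im
def crop(f,x0,y0,x1,y1,o,s):
    im=cv2.imread('pics/'+f+'.png'); cv2.imwrite('pics/'+o+'.png',cv2.resize(im[y0:y1,x0:x1],None,fx=s,fy=s,interpolation=cv2.INTER_CUBIC))
def proj(f,X):
    c=np.load('pics/'+f+'.npz'); p=c['K']@(c['R']@np.array(X,float)+c['t']); return p[:2]/p[2]
def ray(f,u,v):
    c=np.load('pics/'+f+'.npz'); d=c['R'].T@np.linalg.solve(c['K'],[u,v,1.]); return -c['R'].T@c['t'],d/np.linalg.norm(d)
def onz(f,u,v,z):
    o,d=ray(f,u,v); return o+d*(z-o[2])/d[2]
def tri(l):
    A=np.zeros((3,3));b=np.zeros(3);rs=[ray(*a) for a in l]
    for o,d in rs: P=np.eye(3)-np.outer(d,d);A+=P;b+=P@o
    X=np.linalg.solve(A,b); return X,[np.linalg.norm((np.eye(3)-np.outer(d,d))@(X-o)) for o,d in rs]
E
python3 - <<'E'
from h import *
np.set_printoptions(precision=4,suppress=True)
for k,v in ctrl.get_state().items(): print(k,v)
for n in ['scene','top','wrist']:
    snap(n,n+'0'); c=optics.get_calibration(n); print(n,c['K'][0,0],-c['R'].T@c['t'], c['R'][2])
E
```

```text
pics
time 0.0
joint_positions [ 1.1301  0.3218 -0.0701  1.4517  0.0226  1.3708 -0.0569]
qd [-0.0003  0.0012 -0.0006 -0.0014 -0.0011 -0.001   0.0017]
joint_torque [  0.     -49.1295  -0.4038 -31.2527  -0.0637   0.0436   0.0002]
position [ 0.2852 -0.5835  0.2215]
tool_rot [-3.0589 -0.7079  0.0008]
ft_force [ 0.2736 -0.0158  0.1612]
torque [-0.0036 -0.0102  0.0191]
grip_width 1.00223464400151
scene 451.5226851603926 [-0.2419  0.3197  1.1085] [ 0.5879 -0.3664 -0.7212]
top 415.381468368307 [ 0.3885 -0.1861  1.4291] [ 0.1169  0.0116 -0.9931]
wrist 277.62258674745567 [ 0.3569 -0.5492  0.3827] [-0.262  -0.1273 -0.9566]
```

View pics/scene0.png

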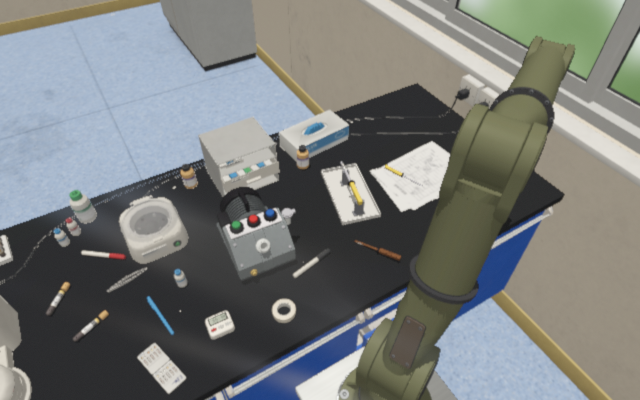

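View pics/top0.png

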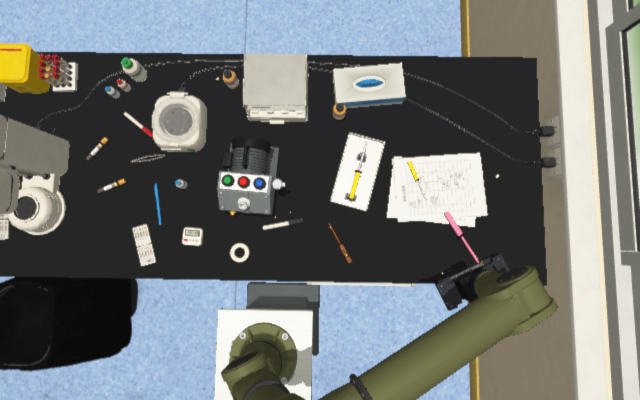

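View pics/wrist0.png

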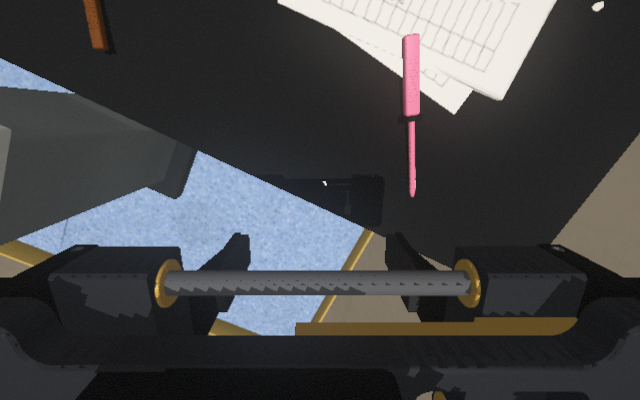

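Four dipstick-like things in the top picture: yellow in the tray (355,175), small yellow on the papers (413,170), pink (460,232), brown (340,242). The tray one fits, being yellow, the larger of the two, and on rests. I'll confirm it enlarged.

```bash
python3 - <<'E'
from h import *
crop('top0',320,125,440,215,'c_tray',6.5)
crop('top0',205,130,305,220,'c_pump',6.5)
crop('scene0',315,155,415,230,'c_trays',7.5)
crop('scene0',205,180,315,285,'c_pumps',5.7)
E
```

```text
(no output)
```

View pics/c_tray.png

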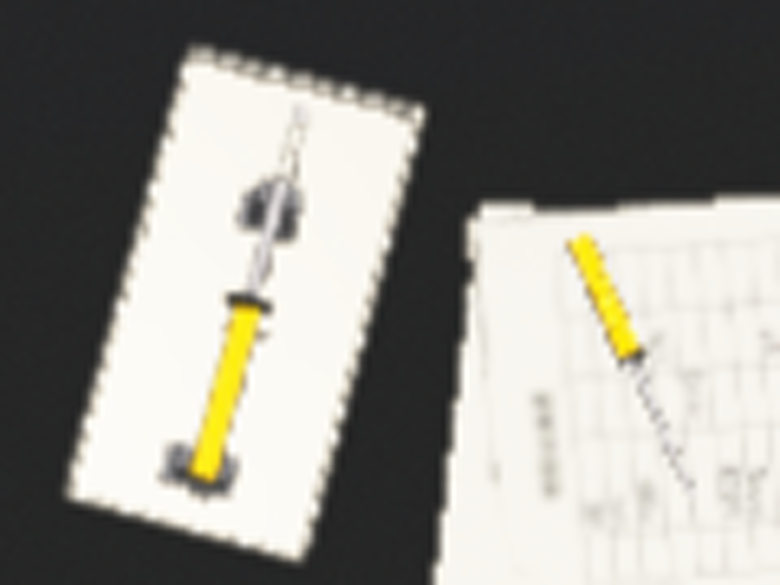

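View pics/c_pump.png

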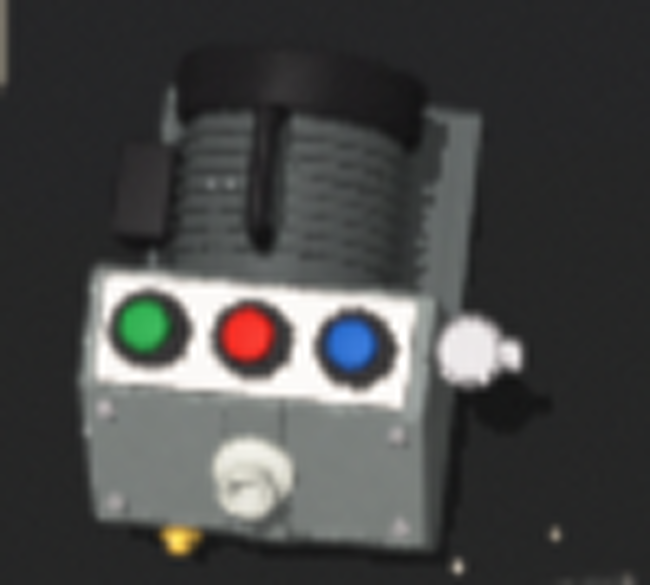

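View pics/c_trays.png

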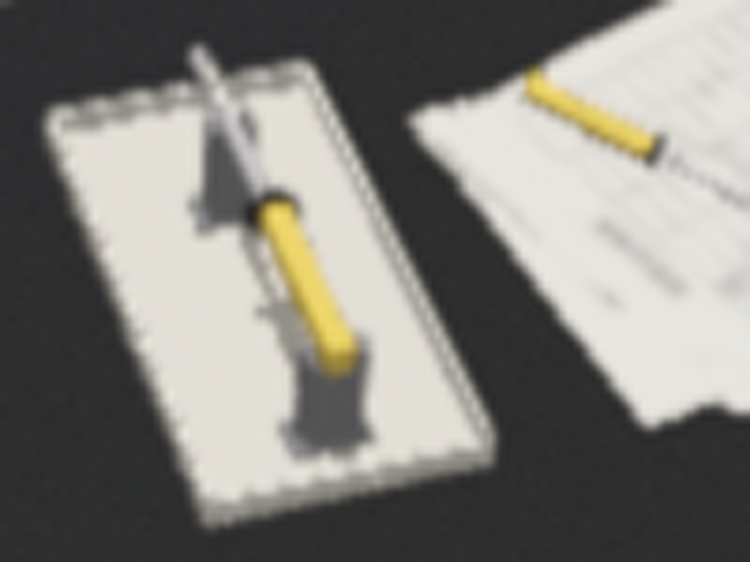

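View pics/c_pumps.png

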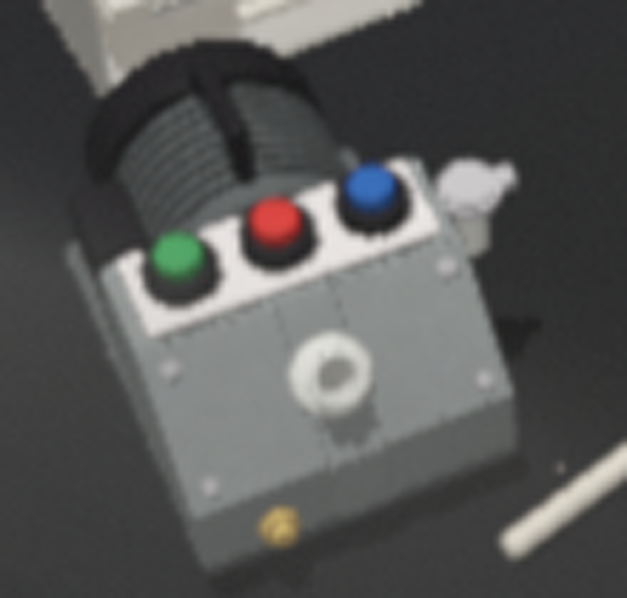

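The tray crop shows the big yellow handle at top (333..357,198..172), in the two grey rests with its collar and rod. It is clearly longer than the yellow one on the papers, so it is the gauge. The pump crops show green, red and blue left to right and the guide-tube mouth below the red button. Next I measure.

```bash
python3 - <<'E'
from h import *
np.set_printoptions(precision=4,suppress=True)
def T(u,v): return ('top0',204.5+(u+.5)/6.5,129.5+(v+.5)/6.5)
def S(u,v): return ('scene0',204.5+(u+.5)/5.7,179.5+(v+.5)/5.7)
def T2(u,v): return ('top0',319.5+(u+.5)/6.5,124.5+(v+.5)/6.5)
def S2(u,v): return ('scene0',314.5+(u+.5)/7.5,154.5+(v+.5)/7.5)
B={}
for n,a,b in [('g',(144,323),(177,254)),('r',(248,333),(275,221)),('b',(351,343),(371,187))]:
    X,e=tri([T(*a),S(*b)]); print(n,X,e, onz(*T(*a),X[2]),onz(*S(*b),X[2]))
print('mouth scene z=.11',onz(*S(330,373),.11),onz(*S(333,375),.11),'top',onz(*T(250,478),.11))
for n,a in [('rear',(204,482)),('hfront',(246,306)),('collar',(249,296)),('tip',(300,105))]:
    print(n,onz(*T2(*a),.065))
for n,a in [('tip',(197,48)),('collar',(272,205)),('rear',(338,345))]: print(n,onz(*S2(*a),.065))
c=np.array([onz(*T2(*a),.015) for a in [(190,45),(425,108),(305,560),(70,497)]]);print(c,c.mean(0)); d=(c[0]+c[1]-c[2]-c[3]);print(np.arctan2(d[1],d[0]))
E
```

```text
g [0.5687 0.1111 0.1513] [np.float64(0.0009394830918106374), np.float64(0.0009394830918105682)] [0.5692 0.1119 0.1513] [0.568  0.1104 0.1513]
r [0.5647 0.0613 0.1503] [np.float64(0.0008760584942307393), np.float64(0.0008760584942308374)] [0.5652 0.062  0.1503] [0.5641 0.0606 0.1503]
b [0.5604 0.0114 0.1511] [np.float64(0.0010537090061415685), np.float64(0.001053709006141639)] [0.561  0.0123 0.1511] [0.5596 0.0106 0.1511]
mouth scene z=.11 [0.4958 0.0675 0.11  ] [0.494  0.0668 0.11  ] top [0.499  0.0662 0.11  ]
rear [ 0.5225 -0.281   0.065 ]
hfront [ 0.6132 -0.3019  0.065 ]
collar [ 0.6184 -0.3034  0.065 ]
tip [ 0.7184 -0.3292  0.065 ]
tip [ 0.7207 -0.3327  0.065 ]
collar [ 0.6171 -0.3061  0.065 ]
rear [ 0.5326 -0.2841  0.065 ]
[[ 0.7626 -0.2755  0.015 ]
 [ 0.7298 -0.4011  0.015 ]
 [ 0.4872 -0.3376  0.015 ]
 [ 0.5185 -0.2142  0.015 ]] [ 0.6245 -0.3071  0.015 ]
-0.25112331838276064
```

```bash
cat >> h.py <<'E'
def Rt(yaw,tilt):
    # tool x forward along yaw (deg); tilt>0: fingers point forward (deg)
    f=Ro.from_euler('z',yaw,degrees=True)
    return f*Ro.from_euler('y',-tilt,degrees=True)*Ro.from_euler('x',180,degrees=True)
def go(p,yaw,tilt,gp=False):
    s=ctrl.get_state(); R0=Ro.from_rotvec(s['tool_rot']); R1=Rt(yaw,tilt); p=np.array(p,float)
    if gp: p=p+R1.apply([0,0,.019])
    print('t',round(s['time'],3),'pos',s['position'].round(4) if hasattr(s['position'],'round') else s['position'],'q',np.round(s['joint_positions'],2),'F',np.round(s['ft_force'],2))
    print('turn',np.round((R0.inv()*R1).as_rotvec(degrees=True),2),'shift',np.round(R0.inv().apply(p-np.array(s['position']))*1000,1))
E
python3 - <<'E'
from h import *
print(Rt(-4.75,20).as_matrix().round(3))
go([.5647,.0613,.195],-4.75,0)
E
```

```text
[[ 0.936 -0.083  0.341]
 [-0.078 -0.997 -0.028]
 [ 0.342  0.    -0.94 ]]
t 0.15 pos [ 0.2853 -0.5836  0.2217] q [ 1.13  0.32 -0.07  1.45  0.02  1.37 -0.06] F [-0.69 -0.34  0.52]
turn [-8.000e-02  3.000e-02  3.081e+01] shift [ 534.3 -456.6   27.3]
```

>>> step_arm:
  deltas:
    - [0,0,5,60,-51,0,0]
    - [0,0,10,120,-103,0,0]
    - [0,0,14,180,-154,0,0]
    - [0,0,18,240,-205,0,0]
    - [0,0,22,300,-256,0,0]
    - [0,0,26,360,-308,0,0]
    - [0,0,29,420,-359,5,0]
    - [0,0,30.8,480,-410,10,0]

```text
time: 1.15
position: [0.4847, -0.1234, 0.2182]
tool_rot: [3.138, -0.132, 0.001]
ft_force: [0.5, -0.7, -0.2]
grip_width: 0.171
```

```bash
python3 - <<'E'
from h import *
go([.5647,.0613,.175],-4.75,0)
E
```

```text
t 1.15 pos [ 0.4847 -0.1234  0.2182] q [ 0.63  0.02 -0.43  1.81  0.01  1.31 -1.47] F [ 0.55 -0.7  -0.15]
turn [ 0.03 -0.03 -0.08] shift [  64.2 -190.8   43.1]
```

>>> step_arm:
  deltas:
    - [0,0,0,20,-50,0,0]
    - [0,0,0,35,-100,0,0]
    - [0,0,0,55,-150,10,0]
    - [0,0,0,64,-180,20,0]
    - [0,0,0,64,-186,25,0]
    - [0,0,0,64,-186,25,0]
    - [0,0,0,64,-186,25,0]
    - [0,0,0,64,-186,25,0]

```text
time: 2.15
position: [0.5636, 0.0532, 0.1936]
tool_rot: [3.138, -0.134, 0.001]
ft_force: [0.5, -0.3, 0.3]
grip_width: 0.007
```

```bash
python3 - <<'E'
from h import *
go([.5647,.0613,.155],-4.75,0)
snap('wrist','w1');snap('top','t1')
print(proj('w1',[.5647,.0613,.151]),proj('w1',ctrl.get_state()['position']))
E
```

```text
t 2.15 pos [0.5636 0.0532 0.1936] q [ 0.39  0.2  -0.6   1.69  0.12  1.29 -1.89] F [ 0.49 -0.3   0.3 ]
turn [ 0.05 -0.05 -0.13] shift [ 0.4 -8.2 38.6]
[305.78629689 222.99015164] [315.11100466 247.92379313]
```

View pics/w1.png

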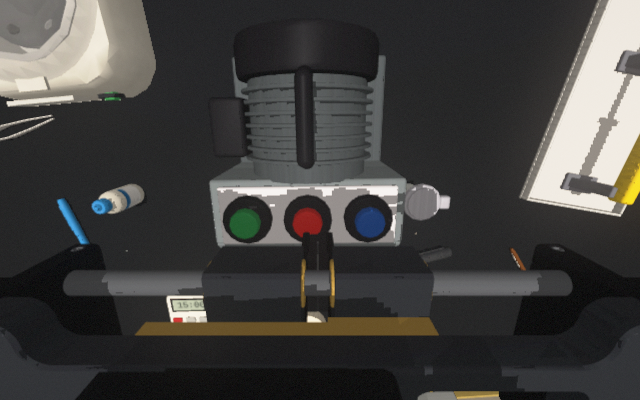

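>>> step_arm:
  deltas:
    - [0,0,0,0.4,-8,10,0]
    - [0,0,0,0.4,-8,25,0]
    - [0,0,0,0.4,-8,36,0]
    - [0,0,0,0.4,-8,41,0]
    - [0,0,0,0.4,-8,44,0]
    - [0,0,0,0.4,-8,46,0]
    - [0,0,0,0.4,-8,47,0]
    - [0,0,0,0.4,-8,47,0]

```text
time: 3.25
position: [0.5641, 0.0627, 0.1483]
tool_rot: [3.138, -0.13, -0.001]
ft_force: [-8.5, -1.2, 13.6]
grip_width: 0.006
```

```bash
python3 - <<'E'
from h import *
go([.5647,.0613,.1465],-4.75,0)
E
```

```text
t 3.25 pos [0.5641 0.0627 0.1483] q [ 0.36  0.25 -0.6   1.74  0.15  1.2  -1.93] F [-8.47 -1.22 13.63]
turn [0.07 0.02 0.  ] shift [0.7 1.4 1.8]
```

>>> step_arm:
  deltas:
    - [0,0,0,0,0,0,0]
    - [0,0,0,0,0,0,0]
    - [0,0,0,0,0,-12,0]
    - [0,0,0,0,0,-22,0]
    - [0,0,0,0,25,-22,0]
    - [0,0,0,0,51,-22,0]
    - [0,0,0,0,51,-22,0]
    - [0,0,0,0,51,-22,0]

```text
time: 4.25
position: [0.5605, 0.013, 0.1683]
tool_rot: [-3.138, 0.129, -0.001]
ft_force: [0.7, -0.1, 0.5]
grip_width: 0.003
```

```bash
python3 - <<'E'
from h import *
go([.5607,.0114,.1475],-4.75,0)
snap('wrist','w2'); print(proj('w2',[.5604,.0114,.151]),proj('w2',[.5647,.0613,.151]))
E
```

```text
t 4.25 pos [0.5605 0.013  0.1683] q [ 0.44  0.21 -0.57  1.73  0.12  1.23 -1.82] F [ 0.75 -0.05  0.52]
turn [-0.05 -0.03  0.04] shift [ 0.3  1.6 20.8]
[318.43207832 236.68589248] [246.66388815 236.3991926 ]
```

View pics/w2.png

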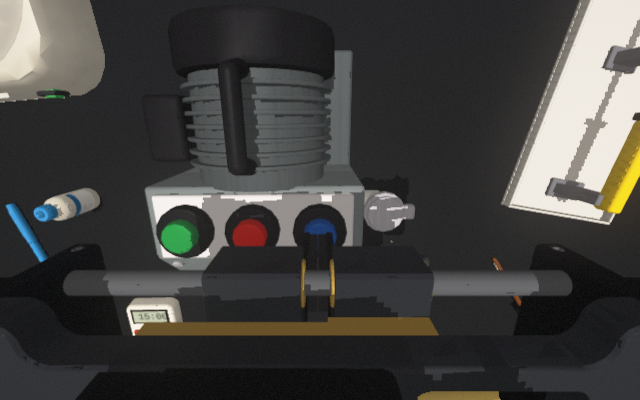

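>>> step_arm:
  deltas:
    - [0,0,0,0.3,1.5,8,0]
    - [0,0,0,0.3,1.5,14,0]
    - [0,0,0,0.3,1.5,18,0]
    - [0,0,0,0.3,1.5,20,0]
    - [0,0,0,0.3,1.5,22,0]
    - [0,0,0,0.3,1.5,22,0]
    - [0,0,0,0.3,1.5,22,0]
    - [0,0,0,0.3,1.5,22,0]

```text
time: 5.3
position: [0.5603, 0.0109, 0.1483]
tool_rot: [3.138, -0.129, 0.0]
ft_force: [-6.1, 0.2, 13.0]
grip_width: 0.007
```

```bash
python3 - <<'E'
from h import *
go([.5604,.0114,.26],-4.75,0)
E
```

```text
t 5.3 pos [0.5603 0.0109 0.1483] q [ 0.44  0.22 -0.57  1.76  0.13  1.2  -1.82] F [-6.14  0.16 13.04]
turn [ 0.03 -0.01  0.03] shift [ 1.000e-01 -4.000e-01 -1.117e+02]
```

>>> step_arm:
  deltas:
    - [0,0,0,0,0,0,0]
    - [0,0,0,0,0,0,0]
    - [0,0,0,0,0,-30,0]
    - [0,0,0,0,10,-60,0]
    - [0,0,-4,0,60,-75,87]
    - [0,0,-8,0,110,-75,87]
    - [0,0,-10,0,160,-75,87]
    - [0,0,-10,0,200,-75,87]

```text
time: 6.3
position: [0.5433, -0.1916, 0.2209]
tool_rot: [3.138, 0.142, -0.0]
ft_force: [-0.6, -0.1, -0.2]
grip_width: 0.375
```

```bash
python3 - <<'E'
from h import *
go([.573,-.293,.15],-14.3,22,True)
E
```

```text
t 6.3 pos [ 0.5433 -0.1916  0.2209] q [ 0.69  0.19 -0.45  1.63  0.09  1.34 -1.25] F [-0.55 -0.14 -0.21]
turn [-3.69 21.79 19.24] shift [ 27.1 106.   88.6]
```

>>> step_arm:
  deltas:
    - [0,7,6,5,30,15,87]
    - [-1,14,12,12,60,35,87]
    - [-3,20,18,20,85,60,87]
    - [-3.7,21.8,19.2,26,102,80,87]
    - [-3.7,21.8,19.2,27,102,85,87]
    - [-3.7,21.8,19.2,27,102,85,87]
    - [-3.7,21.8,19.2,27,102,85,87]
    - [-3.7,21.8,19.2,27,102,85,87]

```text
time: 7.3
position: [0.581, -0.2877, 0.1372]
tool_rot: [3.015, -0.373, 0.588]
ft_force: [-0.3, -0.0, 0.3]
grip_width: 0.998
```

```bash
python3 - <<'E'
from h import *
go([.573,-.293,.06],-14.3,22,True)
snap('wrist','w3');snap('scene','s3');snap('top','t3')
g=np.array([.9690,-.2470,0])
for p in [np.array([.573,-.293,.06])+g*a for a in (-.05,0,.04,.046,.151)]: print(proj('w3',p))
E
```

```text
t 7.3 pos [ 0.581  -0.2877  0.1372] q [ 0.81  0.14 -0.37  1.91 -0.04  0.72 -1.34] F [-0.25 -0.03  0.3 ]
turn [-0.07 -0.08  0.17] shift [-35.    7.1  88.1]
[323.97030127 304.64139859]
[324.04934793 248.32912617]
[324.1105874  204.70256374]
[324.1196253  198.26402623]
[324.27185697  89.81528264]
```

View pics/w3.png

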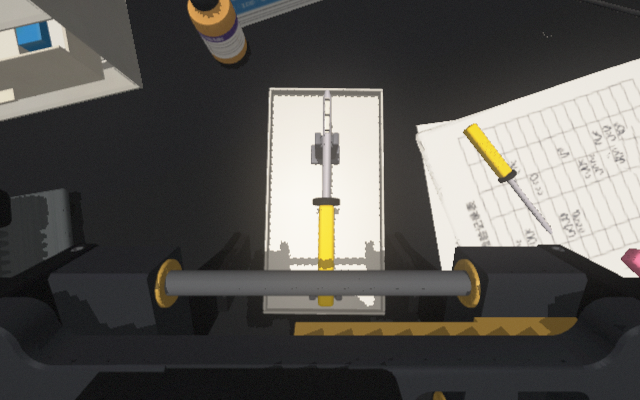

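View pics/s3.png

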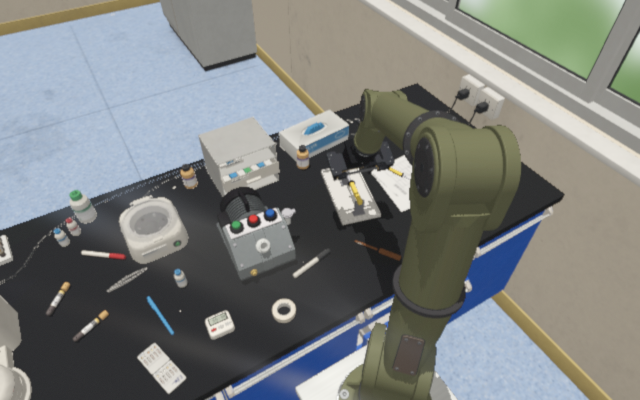

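The wrist view shows the collar at (326,199) and the tip at (327,90). I predicted (324,198) and (324,90), so I shift 2 mm to the right and descend.

>>> step_arm:
  deltas:
    - [0,0,0,0,9,0,87]
    - [0,0,0,-8,9,20,87]
    - [0,0,0,-16,9,40,87]
    - [0,0,0,-24,9,60,87]
    - [0,0,0,-31,9,78,87]
    - [0,0,0,-35,9,87,87]
    - [0,0,0,-35,9,88,87]
    - [0,0,0,-35,9,88,87]

```text
time: 8.45
position: [0.5791, -0.2973, 0.0423]
tool_rot: [3.015, -0.375, 0.588]
ft_force: [-0.1, -0.9, -0.7]
grip_width: 1.005
```

```bash
python3 - <<'E'
from h import *
go([.5725,-.295,.06],-14.3,22,True)
snap('wrist','w4')
E
```

```text
t 8.45 pos [ 0.5791 -0.2973  0.0423] q [ 0.8   0.27 -0.35  1.98  0.01  0.53 -1.35] F [-0.12 -0.9  -0.71]
turn [-0.05 -0.09  0.11] shift [ 0.2 -0.6  0. ]
```

View pics/w4.png

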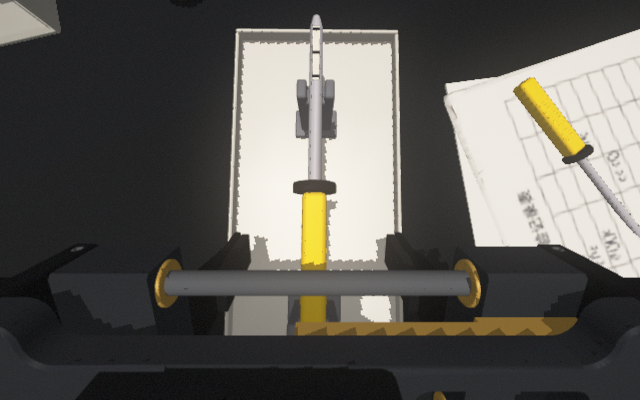

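The handle is at column 314, between finger tips centred near 317. I shift 1.5 mm to the left and close.

>>> step_arm:
  deltas:
    - [0,0,0,0,-1.5,0,60]
    - [0,0,0,0,-1.5,0,30]
    - [0,0,0,0,-1.5,0,0]
    - [0,0,0,0,-1.5,0,0]
    - [0,0,0,0,-1.5,0,0]
    - [0,0,0,0,-1.5,0,0]
    - [0,0,0,0,-1.5,0,0]
    - [0,0,0,0,-1.5,0,0]
  newtons: 45

```text
time: 9.5
position: [0.5788, -0.2953, 0.0414]
tool_rot: [3.016, -0.375, 0.586]
ft_force: [0.5, 0.4, -0.4]
grip_width: 0.172
```

```bash
python3 - <<'E'
from h import *
go([.5725,-.2935,.18],-14.3,22,True)
E
```

```text
t 9.5 pos [ 0.5788 -0.2953  0.0414] q [ 0.8   0.27 -0.35  1.99  0.01  0.53 -1.35] F [ 0.54  0.37 -0.42]
turn [-0.07 -0.    0.11] shift [  45.8   -0.3 -111.9]
```

>>> step_arm:
  deltas:
    - [0,0,0,5,0,-12,0]
    - [0,0,0,15,0,-36,0]
    - [0,0,0,26,0,-65,0]
    - [0,0,0,38,0,-93,0]
    - [0,0,0,46,0,-112,0]
    - [0,0,0,46,0,-112,0]
    - [0,0,0,46,0,-112,0]
    - [0,0,0,46,0,-112,0]

```text
time: 10.5
position: [0.5786, -0.2951, 0.1609]
tool_rot: [3.017, -0.375, 0.583]
ft_force: [0.1, -0.2, -0.6]
grip_width: 0.154
```

```bash
python3 - <<'E'
from h import *
go([.5725,-.2935,.18],-14.3,22,True)
for n in('wrist','scene','top'):snap(n,n[0]+'5')
s=ctrl.get_state();R=Ro.from_rotvec(s['tool_rot']);p=np.array(s['position'])-R.apply([0,0,.019])
g=np.array([.9690,-.2470,0])
for n in 'wst': print(n,[proj(n+'5',p+g*a).round(1) for a in (-.05,0,.046,.151)])
crop('s5',320,100,420,200,'c5',6)
crop('t5',310,110,400,210,'c5t',6)
E
```

```text
t 10.5 pos [ 0.5786 -0.2951  0.1609] q [ 0.83  0.12 -0.37  1.88 -0.06  0.78 -1.32] F [ 0.12 -0.19 -0.58]
turn [-0.12  0.13  0.09] shift [ 1.3 -0.1 -1.1]
w [array([315.7, 352.8]), array([316. , 261.5]), array([316.2, 181.9]), array([316.7,  13.8])]
s [array([363. , 176.6]), array([357.4, 165.6]), array([352.4, 156. ]), array([341.9, 135.5])]
t [array([353.7, 194.7]), array([357.9, 178.9]), array([361.6, 164.5]), array([370.2, 132. ])]
```

View pics/w5.png

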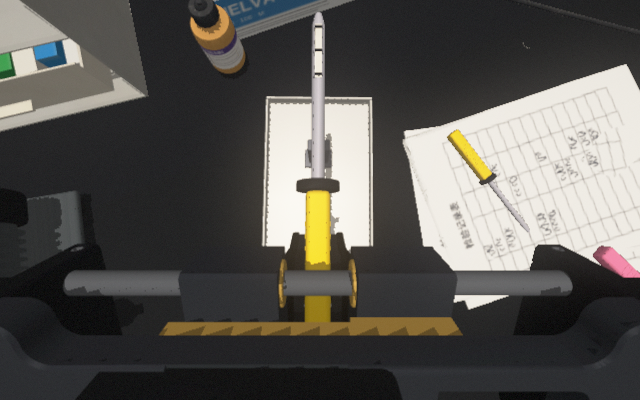

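View pics/c5.png

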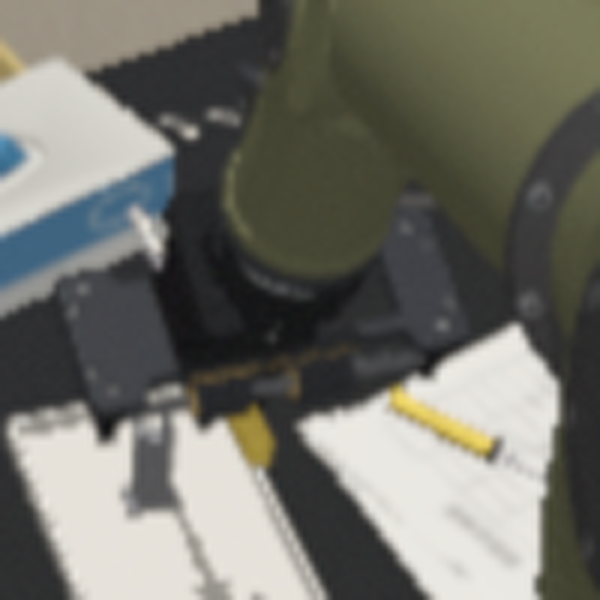

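View pics/c5t.png

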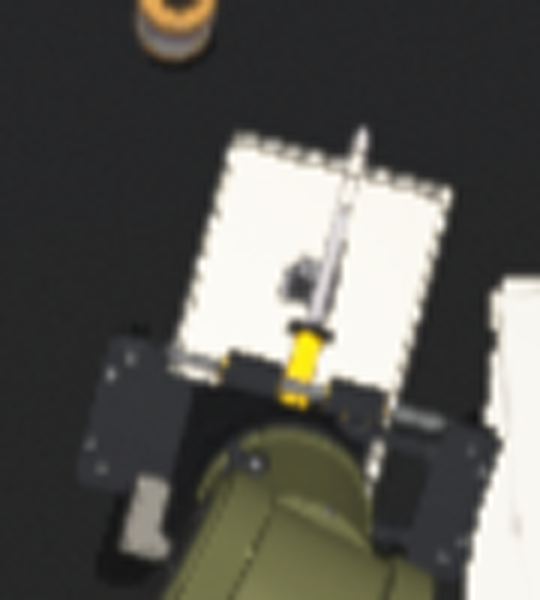

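```bash
python3 - <<'E'
from h import *
s=ctrl.get_state();R=Ro.from_rotvec(s['tool_rot']);p=np.array(s['position'])-R.apply([0,0,.019])
g=np.array([.9690,-.2470,0]);l=np.array([.247,.969,0]);u=np.array([0,0,1])
f=lambda a,b,c:(proj('w5',p+g*a+l*b+u*c)).round(1)
print('rod rim top',f(.046,0,.013),'L',f(.046,.013,0),'R',f(.046,-.013,0),'hs top',f(.04,0,.013),'handle side L',f(.04,.007,.009),'hs rim L',f(.04,.013,0),'bot',f(.04,0,-.013))
print('tip',f(.151,0,0),'strip start top',f(.106,0,.004))
crop('w5',280,0,360,200,'c5w',4)
crop('w5',285,160,355,250,'c5w2',6)
E
```

```text
rod rim top [316.1 178. ] L [294.  181.8] R [338.4 181.9] hs top [316.1 189.1] handle side L [303.4 190. ] hs rim L [293.9 192. ] bot [316.3 194.5]
tip [316.7  13.8] strip start top [316.5  80.2]
```

View pics/c5w.png

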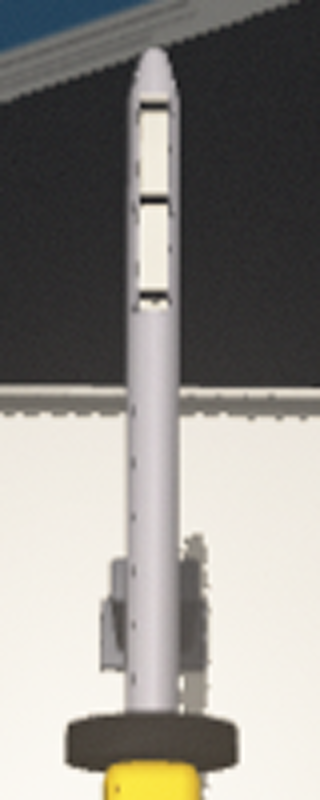

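View pics/c5w2.png

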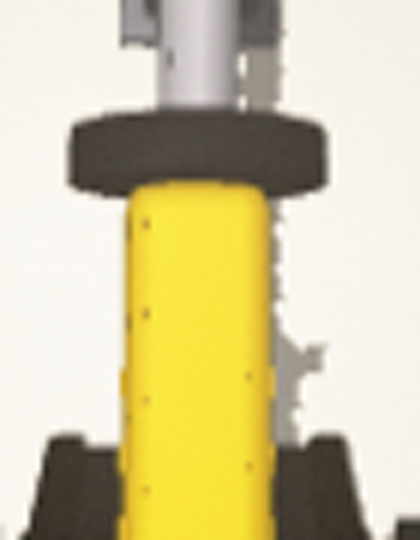

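The crop shows the gauge centred in the fingers, strip side up, with the collar where predicted and the tip at row 11.5. The shift since before the grasp is uniform, so it did not pitch in the hand. Next I rotate to 45° over free space.

```bash
python3 - <<'E'
from h import *
go([.50,-.25,.28],-4.75,-23,True)
E
```

```text
t 10.65 pos [ 0.579  -0.2953  0.1615] q [ 0.83  0.12 -0.37  1.88 -0.06  0.78 -1.32] F [-0.37 -0.09 -0.53]
turn [ -0.16 -44.82  -9.67] shift [ -50.5  -23.5 -129.2]
```

>>> step_arm:
  deltas:
    - [0,-4,-1,0,-2,-30,0]
    - [0,-13,-3,-10,-8,-65,0]
    - [0,-22,-5,-25,-14,-95,0]
    - [0,-31,-7,-40,-20,-118,0]
    - [0,-39,-8.5,-48,-23,-128,0]
    - [-0.2,-44.8,-9.7,-50.5,-23.5,-129,0]
    - [-0.2,-44.8,-9.7,-50.5,-23.5,-129,0]
    - [-0.2,-44.8,-9.7,-50.5,-23.5,-129,0]

```text
time: 11.65
position: [0.4929, -0.2497, 0.263]
tool_rot: [-3.062, 0.127, 0.619]
ft_force: [-1.0, 0.4, -0.2]
grip_width: 0.155
```

```bash
python3 - <<'E'
from h import *
go([.36,.075,.27],-4.75,-23,True)
E
```

```text
t 11.65 pos [ 0.4929 -0.2497  0.263 ] q [ 0.63  0.42 -0.39  1.32  0.23  1.82 -1.4 ] F [-0.95  0.45 -0.23]
turn [ 0.09 -0.16 -0.04] shift [-149.8 -312.6   73.9]
```

>>> step_arm:
  deltas:
    - [0,0,0,-15,-30,7,0]
    - [0,0,0,-37,-78,18,0]
    - [0,0,0,-60,-125,29,0]
    - [0,0,0,-82,-172,41,0]
    - [0,0,0,-105,-219,52,0]
    - [0,0,0,-127,-266,63,0]
    - [0,0,0,-143,-298,70,0]
    - [0,0,0,-150,-312,74,0]

```text
time: 12.65
position: [0.3514, 0.0762, 0.2535]
tool_rot: [-3.065, 0.125, 0.615]
ft_force: [0.2, -0.4, -1.5]
grip_width: 0.157
```

```bash
python3 - <<'E'
from h import *
M=np.array([.4964,.0677,.11]);zt=np.array([-.7047,.0587,.7071])
go(M+zt*.181,-4.75,-23,True)
for n in('wrist','scene','top'):snap(n,n[0]+'6')
E
```

```text
t 12.65 pos [0.3514 0.0762 0.2535] q [ 0.43  0.02 -0.62  1.8  -0.09  1.71 -1.84] F [ 0.2  -0.4  -1.49]
turn [ 0.2  -0.3   0.04] shift [21.8 -3.6 26.7]
```

View pics/w6.png

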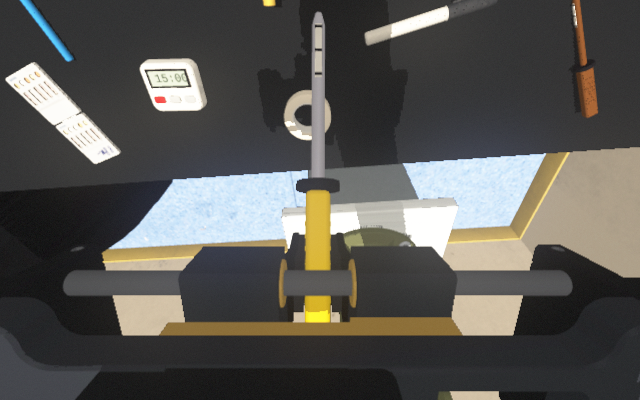

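View pics/s6.png

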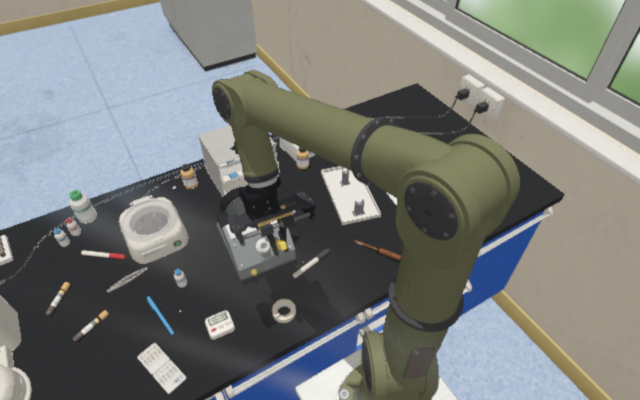

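```bash
python3 - <<'E'
from h import *
crop('s6',225,200,315,280,'c6s',7.5); crop('t6',200,140,290,230,'c6t',6.5)
E
```

View pics/c6s.png

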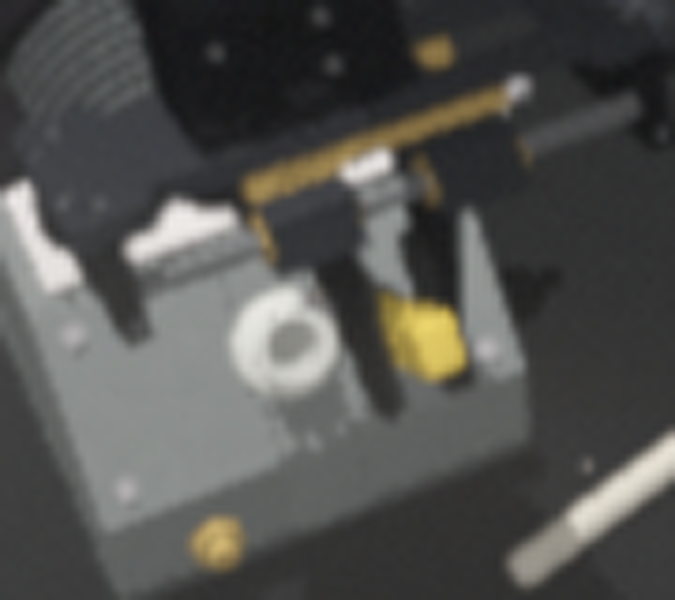

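View pics/c6t.png

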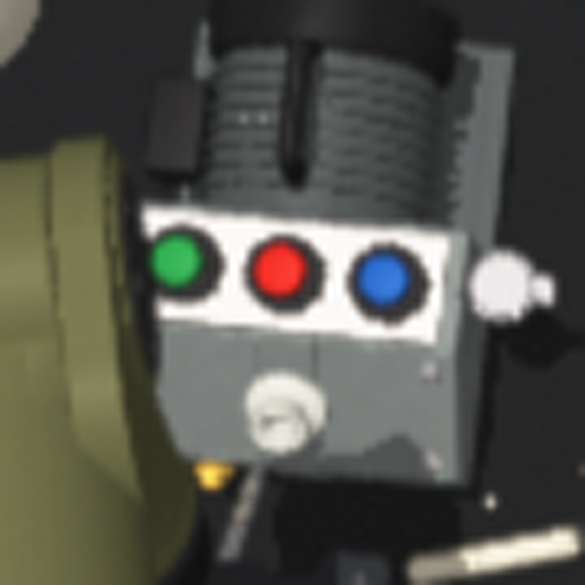

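```bash
cat > ov.py <<'E'
from h import *
import sys
def overlay(f,x0,y0,x1,y1,s,o,M,yaw,gauge=None):
    im=cv2.imread('pics/'+f+'.png');im=cv2.resize(im[y0:y1,x0:x1],None,fx=s,fy=s,interpolation=cv2.INTER_CUBIC)
    y=np.radians(yaw);fw=np.array([np.cos(y),np.sin(y),0]);zt=(-fw+[0,0,1])/2**.5;l=np.array([-np.sin(y),np.cos(y),0]);n=np.cross(zt,l)
    def dr(pts,c):
        q=np.array([(proj(f,p)-[x0,y0]+.5)*s-.5 for p in pts]);cv2.polylines(im,[np.round(q*16).astype(int)],False,c,1,cv2.LINE_AA,4)
    M=np.array(M);a=np.linspace(0,2*np.pi,60)
    for r,d,c in[(.0145,0,(0,0,255)),(.01,0,(0,255,0)),(.0145,-.022,(255,0,0))]:
        dr([M+zt*d+r*(np.cos(t)*l+np.sin(t)*n) for t in a],c)
    if gauge is not None:
        for g in gauge: dr(g,(255,0,255))
    cv2.imwrite('pics/'+o+'.png',im)
E
python3 - <<'E'
from ov import *
for M,k in [((.4945,.067,.11),'a')]:
    overlay('s6',235,220,290,265,10,'o_s'+k,M,-4.75)
    overlay('t6',225,185,270,220,11,'o_t'+k,M,-4.75)
a=cv2.imread('pics/o_sa.png');b=cv2.imread('pics/o_ta.png');h=max(a.shape[0],b.shape[0])
p=lambda i:cv2.copyMakeBorder(i,0,h-i.shape[0],0,0,cv2.BORDER_CONSTANT)
c=np.hstack([p(a),p(b)]);c=cv2.resize(c,None,fx=.76,fy=.76,interpolation=cv2.INTER_AREA);cv2.imwrite('pics/o1.png',c)
E
```

```text
(no output)
```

View pics/o1.png

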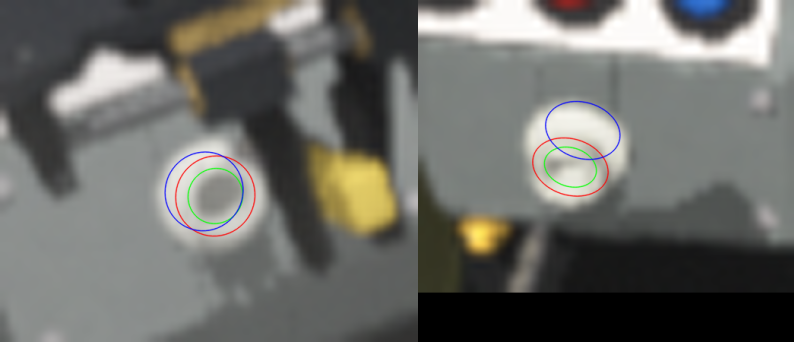

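```bash
cat >> ov.py <<'E'
def gmodel():
    s=ctrl.get_state();R=Ro.from_rotvec(s['tool_rot']);p=np.array(s['position'])-R.apply([0,0,.019])
    Rg=R*Rt(0,22).inv()   # gauge x/y(left)/z axes in columns
    gx,gl,gu=Rg.as_matrix().T; return p+gu*.001,gx,gl,gu
E
python3 - <<'E'
from ov import *
p,gx,gl,gu=gmodel();print(gx,gl)
M=(.4942,.0668,.11)
gs=[[p+gx*a+gl*b for a in np.linspace(.046,.151,5)] for b in (-.004,0,.004)]
print(proj('t6',p+gx*.151),proj('t6',p+gx*.1))
overlay('t6',215,185,270,230,12,'o2',M,-4.75,gs)
z=np.array([-.7047,.0587,.7071]);print('tip in mouth frame lateral',p+gx*.151-M, np.dot(p+gx*.151-M,z), (p+gx*.151-M)-np.dot(p+gx*.151-M,z)*z)
E
```

```text
[ 0.70706145 -0.06100801 -0.70451552] [ 0.083069    0.9965395  -0.00292684]
[239.8654057  211.92209246] [235.98140562 223.30343494]
tip in mouth frame lateral [-0.02694355 -0.00241769  0.05495616] 0.057704702206972075 [ 0.01372095 -0.00580496  0.01415316]
```

View pics/o2.png

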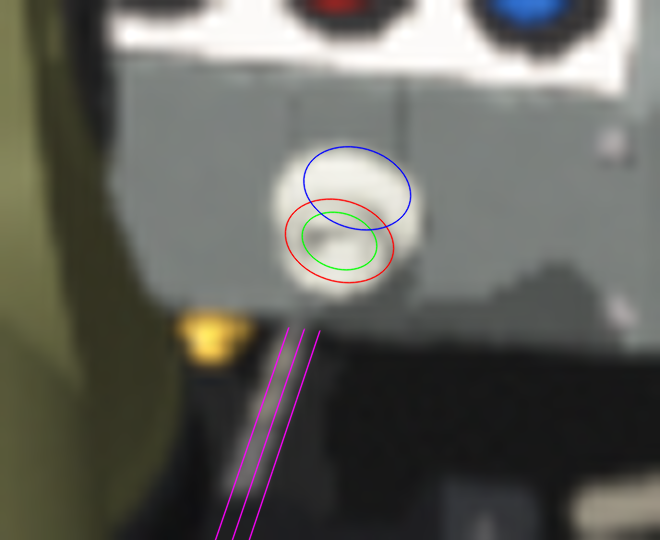

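```bash
python3 - <<'E'
from h import *
M=np.array([.494,.066,.11]);zt=np.array([-.7047,.0587,.7071])
go(M+zt*.166-.001*np.array([.7047,-.0587,.7071]),-4.75,-23,True)
E
```

```text
t 12.8 pos [0.3524 0.0742 0.2531] q [ 0.43  0.02 -0.61  1.8  -0.09  1.71 -1.84] F [-0.04 -0.51 -0.41]
turn [ 0.15 -0.21 -0.08] shift [32.  -3.7 34.2]
```

>>> step_arm:
  deltas:
    - [0.1,-0.2,0,-4,-2,9,0]
    - [0.1,-0.2,0,-7.4,-3.7,18.3,0]
    - [0.1,-0.2,0,-7.4,-3.7,18.3,0]
    - [0.1,-0.2,0,3,-3.7,22,0]
    - [0.1,-0.2,0,15,-3.7,27,0]
    - [0.1,-0.2,0,32,-3.7,34.2,0]
    - [0.1,-0.2,0,32,-3.7,34.2,0]
    - [0.1,-0.2,0,32,-3.7,34.2,0]

```text
time: 13.8
position: [0.3686, 0.0776, 0.2089]
tool_rot: [-3.058, 0.127, 0.626]
ft_force: [0.8, -0.5, -1.1]
grip_width: 0.152
```

```bash
python3 - <<'E'
from ov import *
M=np.array([.494,.066,.11]);zt=np.array([-.7047,.0587,.7071])
go(M+zt*.166-.001*np.array([.7047,-.0587,.7071]),-4.75,-23,True)
snap('scene','s7');snap('top','t7')
p,gx,gl,gu=gmodel()
e=p+gx*.151-M;print('axial',e@zt,'lat left',e@gl,'up',e@gu,gx)
gs=[[p+gx*a+gl*b for a in np.linspace(.046,.151,5)] for b in (-.004,0,.004)]
overlay('t7',215,185,270,230,12,'o3',M,-4.75,gs)
overlay('s7',235,215,295,265,12,'o3s',M,-4.75,gs)
crop('t7',215,185,270,230,'o3r',12)
E
```

```text
t 13.8 pos [0.3686 0.0776 0.2089] q [ 0.41  0.1  -0.62  1.82 -0.06  1.63 -1.86] F [ 0.82 -0.5  -1.08]
turn [-0.02  0.15  0.01] shift [ 0.3  1.1 -0.4]
axial 0.01529450294830618 lat left 0.0011598349155510122 up -0.0004401824184842619 [ 0.70370477 -0.05839864 -0.7080884 ]
```

View pics/o3.png

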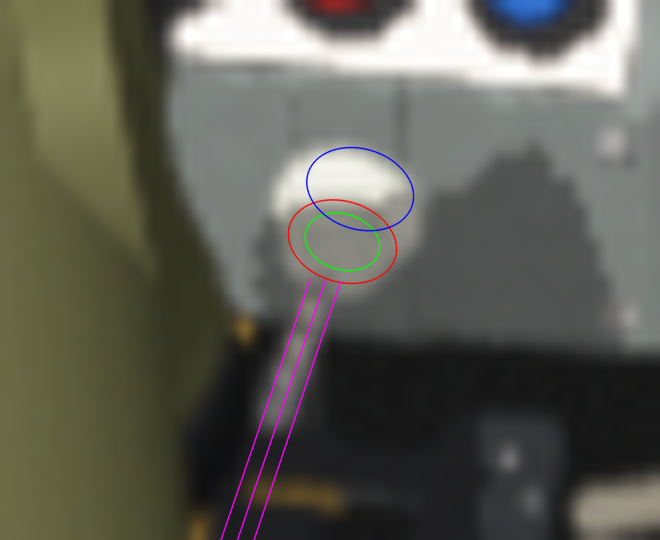

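View pics/o3s.png

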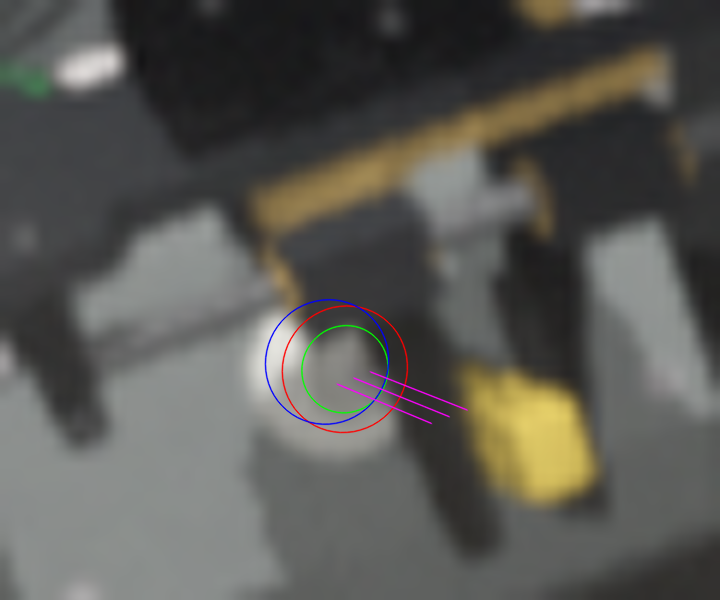

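View pics/o3r.png

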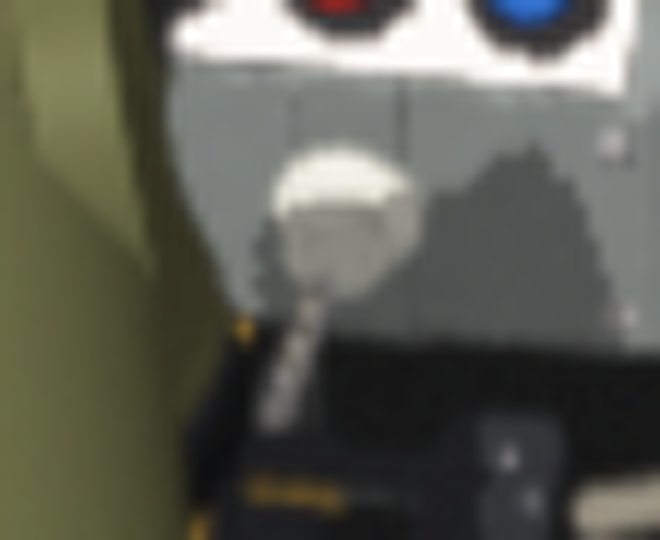

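In the top view the rod's tip, near px (241.8,208.3), lies within 1 px of the model and lines up with the mouth. I insert slowly while watching the force.

>>> step_arm:
  deltas:
    - [0,0.1,0,9.3,0.5,3.7,0]
    - [0,0.1,0,14,0.5,5.6,0]
    - [0,0.1,0,18.5,0.5,7.5,0]
    - [0,0.1,0,23.2,0.5,9.4,0]
    - [0,0.1,0,27.8,0.5,11.2,0]
    - [0,0.1,0,30,0.5,12.1,0]
    - [0,0.1,0,32.4,0.5,13.1,0]
    - [0,0.1,0,32.4,0.5,13.1,0]

```text
time: 14.9
position: [0.3931, 0.0749, 0.1841]
tool_rot: [-3.06, 0.127, 0.623]
ft_force: [-0.8, 0.3, -0.1]
grip_width: 0.15
```

```bash
cat > st.py <<'E'
from ov import *
M=np.array([.494,.066,.11]);zt=np.array([-.7047,.0587,.7071])
s=ctrl.get_state()
p,gx,gl,gu=gmodel()
e=p+gx*.151-M;F=np.array(s['ft_force'])
print('t',s['time'],'axial',(e@zt).round(4),'left',(e@gl).round(4),'up',(e@gu).round(4),gx.round(3),'F ax',F@zt,'left',F@gl,'up',F@gu,'T',np.round(s['torque'],2),'q',np.round(s['joint_positions'],2))
E
python3 st.py
```

```text
t 14.9 axial -0.0199 left 0.0005 up -0.0006 [ 0.704 -0.059 -0.707] F ax 0.4589225860683389 left 0.26492518173199736 up -0.6663575867641774 T [ 0.03 -0.48  0.02] q [ 0.4   0.18 -0.62  1.79 -0.02  1.58 -1.88]
```

>>> step_arm:
  deltas:
    - [0,0,0,4.6,0,1.9,0]
    - [0,0,0,9.3,0,3.7,0]
    - [0,0,0,13.9,0,5.6,0]
    - [0,0,0,18.5,0,7.5,0]
    - [0,0,0,23.2,0,9.4,0]
    - [0,0,0,27.8,0,11.2,0]
    - [0,0,0,32.4,0,13.1,0]
    - [0,0,0,37.1,0,15,0]

```text
time: 15.9
position: [0.4215, 0.0725, 0.1556]
tool_rot: [-3.06, 0.127, 0.623]
ft_force: [-0.7, 1.0, -0.1]
grip_width: 0.153
```

```bash
python3 st.py
```

```text
t 15.9 axial -0.0602 left 0.0005 up -0.0006 [ 0.705 -0.059 -0.707] F ax 0.4589068686371448 left 0.8975067600103949 up -0.6195232741909017 T [-0.04 -0.33  0.03] q [ 0.38  0.27 -0.61  1.76  0.03  1.54 -1.91]
```

>>> step_arm:
  deltas:
    - [0,0,0,4.6,0,1.9,0]
    - [0,0,0,9.3,0,3.7,0]
    - [0,0,0,13.9,0,5.6,0]
    - [0,0,0,18.5,0,7.5,0]
    - [0,0,0,23.2,0,9.4,0]
    - [0,0,0,27.8,0,11.2,0]
    - [0,0,0,32.4,0,13.1,0]
    - [0,0,0,35,0,14.1,0]

```text
time: 16.9
position: [0.4481, 0.0703, 0.1289]
tool_rot: [-3.06, 0.127, 0.623]
ft_force: [-1.4, 0.3, -1.1]
grip_width: 0.154
```

```bash
python3 st.py
```

```text
t 16.9 axial -0.0979 left 0.0005 up -0.0006 [ 0.704 -0.059 -0.707] F ax 0.23086419617114717 left 0.1708642790115658 up -1.7870129912737553 T [ 0.04 -0.3  -0.01] q [ 0.35  0.35 -0.6   1.72  0.07  1.51 -1.92]
```

>>> step_arm:
  deltas:
    - [0,0,0,1.9,0,0.8,0]
    - [0,0,0,3.7,0,1.5,0]
    - [0,0,0,4.6,0,1.9,0]
    - [0,0,0,5.6,0,2.3,0]
    - [0,0,0,6.5,0,2.6,0]
    - [0,0,0,7.4,0,3,0]
    - [0,0,0,7.4,0,3,0]
    - [0,0,0,7.4,0,3,0]

```text
time: 17.9
position: [0.4491, 0.0701, 0.1273]
tool_rot: [-3.059, 0.125, 0.64]
ft_force: [-14.3, -1.0, 22.2]
grip_width: 0.152
```

```bash
python3 st.py
```

```text
t 17.9 axial -0.1 left 0.0005 up -0.0015 [ 0.697 -0.058 -0.715] F ax 25.686302669015507 left -2.231590503976949 up 5.357852119173208 T [-0.12  3.99  0.22] q [ 0.35  0.37 -0.59  1.71  0.07  1.52 -1.92]
```

```bash
python3 - <<'E'
from ov import *
snap('scene','s8');snap('top','t8');snap('wrist','w8')
crop('t8',215,185,270,230,'o4',12)
crop('s8',235,215,295,265,'o4s',12)
E
```

```text
(no output)
```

View pics/o4.png

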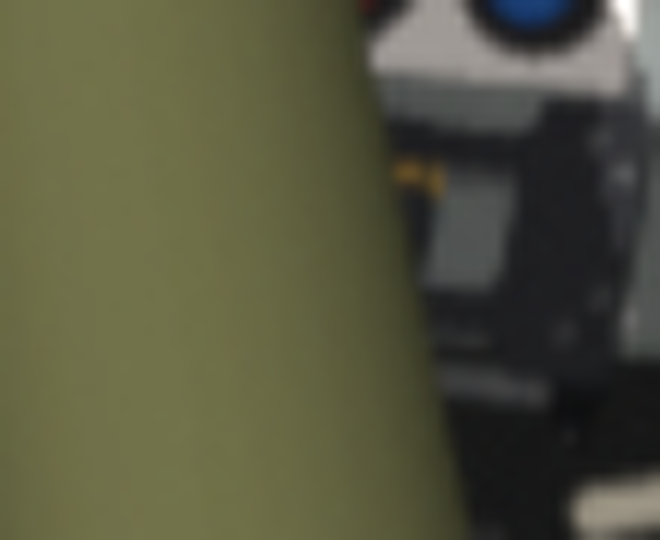

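View pics/o4s.png

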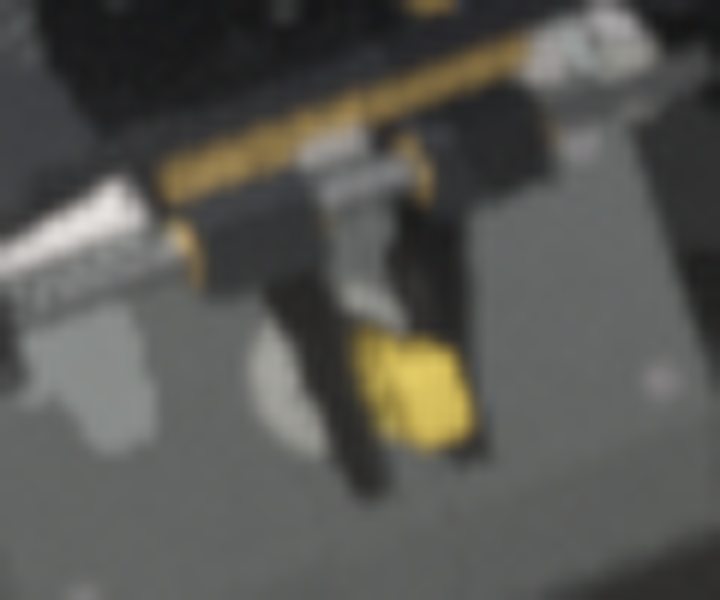

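View pics/w8.png

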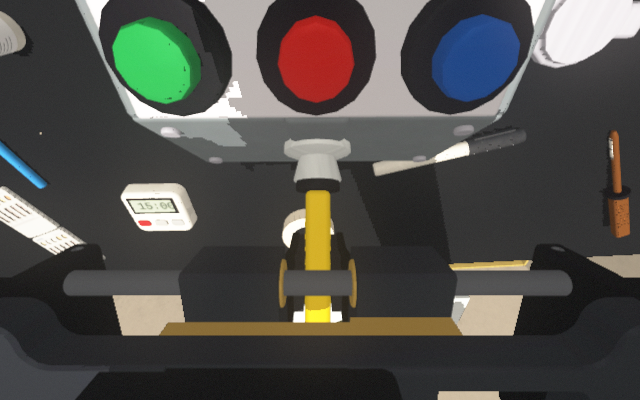

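```bash
python3 - <<'E'
from ov import *
crop('w8',270,120,370,240,'o5',5)
E
```

```text
(no output)
```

View pics/o5.png

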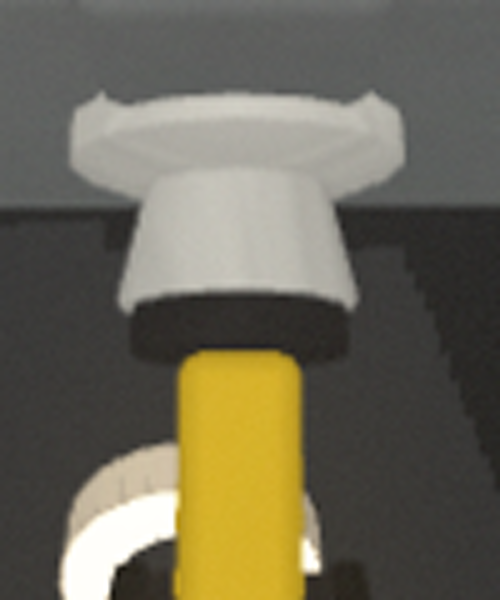

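The crop shows the black collar flush and centred on the tube mouth (mouth centre column 238, collar 241), under a 26 N push. I hold briefly, then draw it out.

>>> step_arm:
  deltas:
    - [0,0,0,0,0,0,0]
    - [0,0,0,0,0,0,0]
    - [0,0,0,-5.6,0,-2.2,0]
    - [0,0,0,-18.5,0,-7.5,0]
    - [0,0,0,-37,0,-15,0]
    - [0,0,0,-55.6,0,-22.5,0]
    - [0,0,0,-74.2,0,-30,0]
    - [0,0,0,-92.7,0,-37.5,0]

```text
time: 19.05
position: [0.3828, 0.0758, 0.195]
tool_rot: [-3.06, 0.127, 0.62]
ft_force: [0.3, -0.8, -0.9]
grip_width: 0.152
```

```bash
python3 st.py
```

```text
t 19.05 axial -0.0048 left 0.0005 up -0.0 [ 0.706 -0.059 -0.706] F ax -0.87311248717291 left -0.7350428819038681 up -0.4319129655066636 T [-0.02 -0.47  0.03] q [ 0.41  0.15 -0.62  1.81 -0.03  1.6  -1.88]
```

>>> step_arm:
  deltas:
    - [0,0,0,-14,0,-5.6,0]
    - [0,0,0,-28,0,-11.2,0]
    - [0,0,0,-40,0,-16,0]
    - [0,0,0,-44,0,-18,0]
    - [0,0,0,-44,0,-18,0]
    - [0,0,0,-44,0,-35,0]
    - [0,0,0,-44,0,-55,0]
    - [0,0,0,-44,0,-70,0]

```text
time: 20.05
position: [0.3712, 0.0767, 0.2771]
tool_rot: [-3.059, 0.127, 0.621]
ft_force: [0.1, -0.9, 0.3]
grip_width: 0.155
```

```bash
python3 st.py; python3 - <<'E'
from h import *
go([.50,-.25,.28],-4.75,-23,True)
E
```

```text
t 20.05 axial 0.0615 left 0.0006 up 0.0497 [ 0.705 -0.059 -0.707] F ax 0.10731102098879422 left -0.8865801780695725 up 0.3320824134159872 T [-0.04 -0.45  0.02] q [ 0.43  0.06 -0.62  1.72 -0.08  1.76 -1.86]
t 20.05 pos [0.3712 0.0767 0.2771] q [ 0.43  0.06 -0.62  1.72 -0.08  1.76 -1.86] F [ 0.08 -0.9   0.31]
turn [-0.04 -0.04 -0.01] shift [142.1 314.9 -44.5]
```

>>> step_arm:
  deltas:
    - [0,0,0,12,30,-5,0]
    - [0,0,0,34,78,-11,0]
    - [0,0,0,56,125,-18,0]
    - [0,0,0,78,172,-25,0]
    - [0,0,0,99,219,-31,0]
    - [0,0,0,120,266,-38,0]
    - [0,0,0,135,298,-42,0]
    - [0,0,0,142,315,-44.5,0]

```text
time: 21.05
position: [0.4917, -0.2515, 0.2607]
tool_rot: [-3.058, 0.131, 0.624]
ft_force: [-0.7, -0.1, -0.1]
grip_width: 0.159
```

```bash
python3 - <<'E'
from h import *
go([.5725-.05*.969+.0,-.2935-.05*-.247,.18],-14.3,22,True)
E
```

```text
t 21.05 pos [ 0.4917 -0.2515  0.2607] q [ 0.64  0.43 -0.4   1.32  0.23  1.82 -1.4 ] F [-0.74 -0.1  -0.15]
turn [ 0.07 44.98  9.63] shift [77.  27.9 74. ]
```

>>> step_arm:
  deltas:
    - [0,6,1,5,2,0,0]
    - [0,14,3,15,6,5,0]
    - [0,22,5,30,11,20,0]
    - [0,30,7,47,18,38,0]
    - [0,38,8,62,23,55,0]
    - [0,43,9,72,26,68,0]
    - [0,45,9.6,77,28,74,0]
    - [0,45,9.6,77,28,74,0]

```text
time: 22.05
position: [0.53, -0.2796, 0.1624]
tool_rot: [3.016, -0.372, 0.585]
ft_force: [0.0, 0.3, -0.5]
grip_width: 0.158
```

>>> step_arm:
  deltas:
    - [0,0,0,0,0,0,0]
    - [0,0,0,0,0,0,0]
    - [0,0,0,0,0,0,0]
    - [0,0,0,0,0,0,0]
    - [0,0,0,0,0,0,0]
    - [0,0,0,0,0,0,0]
    - [0,0,0,0,0,0,0]
    - [0,0,0,0,0,0,0]

```text
time: 23.05
position: [0.531, -0.2808, 0.1632]
tool_rot: [3.014, -0.373, 0.588]
ft_force: [0.6, -0.2, -0.0]
grip_width: 0.153
```

```bash
python3 - <<'E'
from ov import *
for n in('wrist','scene','top'):snap(n,n[0]+'9')
p,gx,gl,gu=gmodel();t=p+gx*.151;print('tip',t,gx,gu)
c=np.array([.6245,-.3071]);a=-.2511;d=t[:2]-c;print('tray xy',d@[np.cos(a),np.sin(a)],d@[-np.sin(a),np.cos(a)])
s=ctrl.get_state();print(s['time'],s['grip_width'],np.abs(s['qd']).max())
crop('t9',310,110,410,220,'c9t',5)
crop('s9',200,130,400,280,'c9s',4)
E
```

```text
tip [ 0.67050355 -0.31585287  0.18207182] [ 0.96980278 -0.2438836   0.00183297] [-0.00147068  0.00166757  0.99999753]
tray xy 0.04673568948510453 0.0029521074564387243
23.2 0.1591965341886445 0.0014735878078058439
```

View pics/w9.png

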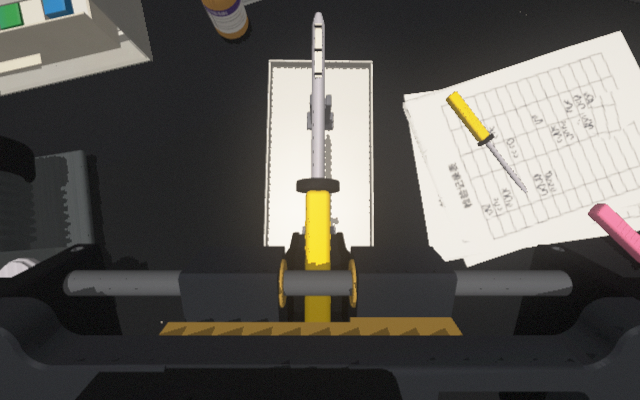

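View pics/c9t.png

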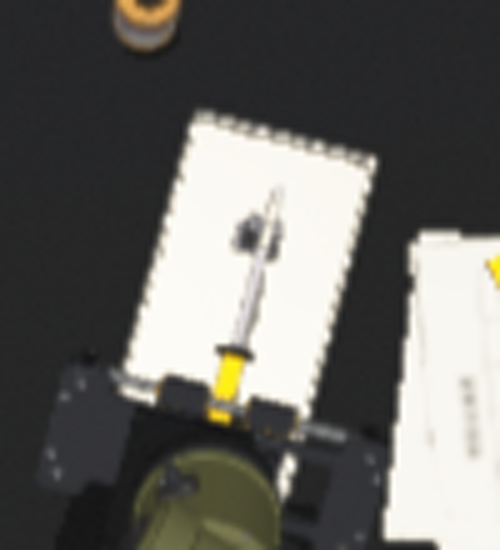

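View pics/c9s.png

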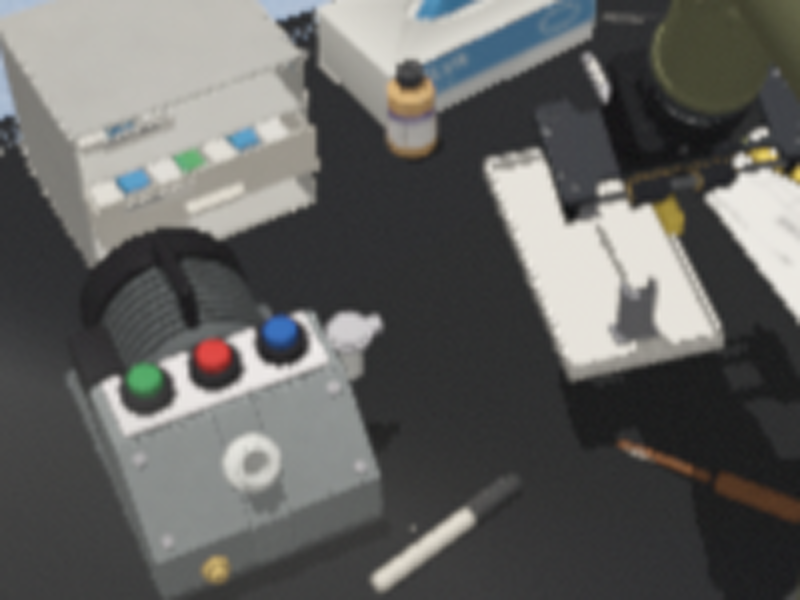

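The last pictures show the gauge level with its strip up and its tip over the tray, all three buttons up, and the marker in place. I hand the job in.

```bash
python3 -c "
from bench import ctrl
print(ctrl.close_job())"
```

```text
the job is handed in; nothing more can be done
None
```

I carried out the whole task in about 23 s and handed it in. No verdict was reported.

- **Buttons:** I pressed the red stop button and then the blue vent button, each to about 13 N against the 5 N that takes a button fully down. I didn't touch the green one, and the last picture shows all three up.
- **Dipstick:** I took the larger yellow one from the tray rests and pushed it down the tube until the collar stopped. The push read 26 N, and the close-up showed the collar flush on the mouth. I then drew it right out; by my estimate the tip ended about 60 mm out along the tube's axis.
- **Final pose:** It is held still in a 45 N grip, level to within 0.2° with the strip up. Its tip is about 18 cm above the worktop, 47 mm lengthwise and 3 mm across from the tray centre.

**Disagreements:** the collar stopped about 5 mm earlier than my estimate of the mouth position predicted. I put that down to errors in my mouth and grasp estimates, because the picture showed it seated. The top and scene cameras also differed by 1–2 mm.

**Bystanders:** the last scene view shows the black marker in place. I never went near the timer or dropper bottle, but did not measure any of the three at the end.

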